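# Refit a gas tap knob and hold it pressed for lighting

### The job

The knob of the gas ring's tap was pulled off and left in the steel bowl. Lift it out, turn it so that the flat in its bore matches the flat on the tap's spindle and push it fully home, then press knob and spindle down together against the tap's spring, as one does to light the ring, and finish while still holding the knob in the gripper with the spindle pushed in. Leave the steel bowl upright and the mixing cup, paint tin and rubber bowl where they stand.

Things in the scene. Friction and masses are not known exactly. Their poses are not given: they have to be found in the camera images.
- knob: Loose black tap knob, 50 g, 46 mm across, 40 mm tall, upright on the bowl's floor. Origin: centre of the underside; z up. Round body up to z 22 mm, 39 mm across there; on it a grip bar 12 mm wide, z 22 to 40 mm, along x from -19 mm to a pointed nose at +22.5 mm with a thin white line. D-shaped bore in the underside 15 mm across, 18 mm deep; its flat 3.7 mm from the axis on the nose side (+x).
- bowl: Loose round stainless-steel parts bowl, 158 mm across the rim, 45 mm high, walls 3 mm, flat inner floor 4 mm above its underside and about 110 mm across. Origin: centre of its underside, z up.
- gas_ring: Fixed single gas ring, grey body with steel top sheet, 180 (x) by 250 mm (y), top at z 52 mm. Origin: centre of its underside, on the bench. Burner and four-armed pan support (144 mm across, up to z 79 mm) centred at x 0, y +42 mm. The tap's upright spindle stands at x +20, y -88 mm in a steel collar plate 38 mm across, 6 mm high.
- spindle_seat (a point): Centre of the brass spindle's round shoulder (22 mm across), where the underside of a fully home knob rests; z 66 mm with the spindle out; moves with the spindle. A D-shaft 14 mm across rises 16 mm from it (top 2 mm chamfered), its flat 3.2 mm from the axis facing this frame's +x. Home: knob origin here, knob x along this x. 0.5 mm play all round; slides on within 8 degrees, jams beyond 15.
- tap_turn (a joint): Angle (rad) of the spindle about the vertical, relative to the gas ring, counter-clockwise from above; at 0 the flat faces the gas ring's +x. Stiff: it stays where it is and takes about 0.25 N m to turn; there is no need to turn it.
- spindle (a joint): How far the spindle is pushed in (m): 0 = out, 0.005 = at its stop. A spring resists with 6 N at the start and 10 N at the stop and pushes it out again when let go.
- mixing_cup: Loose white-stained clear mixing cup, 69 mm across, 88 mm tall, behind the steel bowl. Origin: centre of its underside.
- paint_tin: Loose paint tin, 77 mm across, 76 mm tall, behind and to the right of the steel bowl. Origin: centre of its underside.
- rubber_bowl: Loose black rubber plaster bowl, 111 mm across, 55 mm high, between the robot and the steel bowl. Empty. Origin: centre of its underside.
There are look-alikes about, which are no part of the job. Several things have the shape of the knob; the one meant has the colours described above.

How it is judged:
By the outcome, as a careful person would: the job done as asked, in the order asked, and still so for the second after the job is handed in, while the arm keeps its last pose, push and grip.
It also fails if it takes over 45 s, if anything falls off the work surface, if the arm or the gripper's body presses on something with over 40 N, if the wrist force passes 120 N, or if a joint passes its speed limit or range.

### The arm

A 6-joint arm with a two-finger parallel gripper is mounted at the origin on the work surface; the furniture and walls round the work are solid. World frame = base frame: x ahead of the robot, y to its left, z up, the work surface at z = 0. Lengths are in m, angles in rad, forces in N, time in s.
With the tool pointing down it reaches from about 0.375 to 0.975 m from the base axis. Payload 3.8 kg.
Tool frame: the origin (TCP) lies at the very end of the fingers, on their centre line; the grasp point (between the pads) lies 19 mm behind it; y points along the fingers, x is the direction in which the jaws open and shut, and the axes are right-handed (so a half turn about y gives the same grasp; the last joint's range is limited). The gripper opens to 85 mm and grips with 20 to 120 N. Pads are 22 mm wide; open, the fingers measure 114 mm over their backs; the gripper's body (76 mm by 85 mm) begins 54 mm behind the grasp point. The pads swing forward as they close: fully open they stand 13 mm farther back than shut.
Start: joints at [1.248, 0.264, 1.604, -0, 1.274, -0.037], TCP at [0.19, 0.648, 0.231] pointing down, gripper open.
Joint ranges: [-2.63, 2.63], [-0.94, 2.18], [0.31, 2.57], [-1.31, 4.45], [0, 2.66], [-2.55, 2.55]. Speed limits (rad/s): [2.57, 2.57, 3.14, 3.14, 3.14, 3.14].

### API

Orientations are given as a rotation vector (axis times angle).
In Python, from workcell import bot, cams gives the robot as it stands.
- The arm moves only by the tool play_rows, never from a script. Its argument "motion" is a list of rows, each a list of 2 entries, a list of its own where there are three numbers: the shift along the world's x, y, z normalised to -1 to 1, where 1 is 400 mm, then the turn, a rotation vector about the world's x, y, z normalised to -1 to 1, where 1 is pi/4 rad. In form: [[[tx, ty, tz], [ax, ay, az]], ...]. A call has 1 to 10 rows; each row is the pose to reach, as a shift and turn from the pose commanded when the call began; what a row does not reach only later rows make up. A row lasts 1/8 s, in which the tool goes at most 62.5 mm and 10.7 degrees, less where a joint would pass 70% of its speed; a pose out of reach is approached as far as the arm can. A call with a number of a shift or a turn outside -1 to 1 is refused whole. A call with a gripper value outside its range is refused whole. "gripper" is the closure, from 0 (fully open) to 1 (shut), set as the call begins (left out, the last holds). The fingers move at their own pace and stop on an object; "squeeze" is the grip in N (left out, the last holds). Time passes only in rows, so rows that repeat a pose let the fingers close. It gives the time, the measured TCP pose, the force and the opening at its end, in the units of the state.
- bot.read_state(): the state, without advancing time (a new reading comes with each control period).
- cams.read_camera(name): name is "side" or "top" or "wrist"; returns (picture, depth): 384x512x3 uint8, red, green, blue; 384x512 float32, m along the optical axis (not along the pixel's ray), 0 where there is no reading.
- cams.calibration(name): a dict with "mtx" (3x3 intrinsics, pixels), "R" (3x3) and "t" (3): a world point X has camera coordinates R X + t; the wrist camera has in their place "tool_from_camera" (4x4, takes a point from camera to tool coordinates, whose origin is the TCP and whose axes are the tool frame's). Camera axes: x right, y down, z forward; pixel columns grow to the right and rows downward; lengths in m; the calibration is good to about 2 mm. A picture is of the moment at which its call begins: read the wrist's pose just before it. calibration takes no time and is no camera call.
- bot.finish_job(): hands the job in, once; it reports no verdict.
Trained networks look in the newest picture that a camera, given by its name, has taken for a name from the list of things; names that differ only in an ending like _2 or _b are one class to them, and where a whole thing is asked for, a point or a joint stands for the part that bears it (a point fixed in the world has none). Each returns a list of dicts, best first, with "conf" (0 to 1); they miss things now and then, are a little off and sometimes report something else, mostly with a low value. They report only what shows in the picture. A call takes as long as a camera call. They do not tell look-alikes from the thing itself.
- cams.recognise(camera, label): "xyz" ([x, y, z] in m, in the coordinates of the camera as it stood for that picture, good to about 4 mm: the middle of the surface that is visible of it).
- cams.regions_of(camera, label): "mask" (384x512 bool, what is visible of it).
- cams.mark_of(camera, label): "xyz" ([x, y, z] in m, in the coordinates of the camera as it stood for that picture, good to about 4 mm: a listed point, or the origin of a listed thing).
The state is a dict: "time": time; "q": joint angles; "joint_vel": joint speeds; "joint_torque": joint torques, N m; "tool_pos": TCP position; "tcp_rot": TCP orientation; "wrist_force": force on the tool from outside, world axes, zero at the start; "torque": the same for the moment, N m; "width": opening from 0.0 (shut) to 1.0 (fully open).
Only numpy, scipy, OpenCV 4.12 (cv2) and the standard library are available. Lean on these libraries where they do the work, as an engineer would, in place of code of your own. Each camera call takes 0.05 s, during which the arm holds its last target.

## Working session

There is one attempt and no reset: what is moved stays moved. The work goes in short steps, Python scripts to look and compute and a tool call to move; the robot and the scene stay as the last step left them, time stands still between calls to the robot, and variables do not carry over. Pictures are saved under pics/ and viewed, and the job is handed in when it is done.

Besides the shell and the picture viewer there is one more tool, called by a JSON object that holds its "method" and its "body", one argument or row to a line. play_rows: Moves the arm, as the interface text tells. Its arguments: {"type":"object","properties":{"motion":{"type":"array","items":{"type":"array"}},"gripper":{"type":"number"},"squeeze":{"type":"number"}},"required":["motion"]}

```bash
mkdir -p pics; ls; cat > h.py <<'E'
import numpy as np,cv2
from workcell import bot,cams
from scipy.spatial.transform import Rotation as Ro
def snap(n,f):
    s=bot.read_state(); p,d=cams.read_camera(n); cv2.imwrite('pics/'+f,cv2.cvtColor(p,cv2.COLOR_RGB2BGR)); return p,d,s
def toW(n,X,s=None):
    c=cams.calibration(n); X=np.atleast_2d(X)
    if n=='wrist':
        T=np.array(c['tool_from_camera']); Y=X@T[:3,:3].T+T[:3,3]
        return Y@Ro.from_rotvec(s['tcp_rot']).as_matrix().T+np.array(s['tool_pos'])
    return (X-np.array(c['t']).ravel())@np.array(c['R'])
def px(n,d,u,v,s=None):
    K=np.array(cams.calibration(n)['mtx']); u=np.atleast_1d(u);v=np.atleast_1d(v); z=d[v,u]
    return toW(n,np.c_[(u-K[0,2])/K[0,0]*z,(v-K[1,2])/K[1,1]*z,z],s)
E
python3 - <<'E'
from h import *
s=bot.read_state(); print(s)
for n in ['side','top','wrist']:
    snap(n,n+'0.png')
    for l in ['knob','bowl','gas_ring','spindle_seat','rubber_bowl','mixing_cup','paint_tin']:
        for r in cams.mark_of(n,l)[:4]: print(n,l,round(r['conf'],2),toW(n,r['xyz'],s).round(4))
print(bot.read_state()['time'])
E
```

```text
pics
{'time': 0.0, 'q': array([ 1.24812265e+00,  2.64768728e-01,  1.60539107e+00, -1.50061524e-05,
        1.27370707e+00, -3.69093624e-02]), 'joint_vel': array([-0.00044219,  0.00082784,  0.00029315,  0.00056356, -0.0014686 ,
        0.00276324]), 'joint_torque': array([ 9.56740660e-04, -5.15123820e+01, -3.67306387e+01,  1.76112517e-04,
        1.30107970e-02,  1.22873551e-06]), 'tool_pos': array([0.19005328, 0.64691782, 0.22994232]), 'tcp_rot': array([-1.33227767, -0.99480304,  0.99789844]), 'wrist_force': array([ 0.66303697, -0.23913202,  0.85467472]), 'torque': array([0.00238395, 0.01533568, 0.02053946]), 'width': 0.9959284032722211}
side knob 0.9 [[ 0.4579 -0.2085  0.0054]]
side knob 0.79 [[ 0.5152 -0.0698 -0.0034]]
side knob 0.77 [[ 0.4413 -0.0653 -0.0016]]
side knob 0.73 [[ 0.3515 -0.0646  0.0011]]
side bowl 0.6 [[ 0.4598 -0.2043 -0.0018]]
side gas_ring 0.89 [[ 4.334e-01  1.364e-01 -4.000e-04]]
side spindle_seat 0.37 [[0.4756 0.0581 0.0659]]
side rubber_bowl 0.72 [[ 0.2658 -0.2617  0.0053]]
side mixing_cup 0.76 [[ 0.6246 -0.2308 -0.0009]]
side paint_tin 0.95 [[ 0.6257 -0.3442  0.0026]]
top knob 0.68 [[ 0.5206 -0.0712 -0.001 ]]
top knob 0.59 [[ 0.4418 -0.067   0.0023]]
top knob 0.54 [[ 0.3525 -0.0683 -0.0012]]
top knob 0.5 [[ 0.4544 -0.2118  0.0033]]
top bowl 0.69 [[ 0.4645 -0.2012  0.003 ]]
top gas_ring 0.8 [[0.427  0.1355 0.0013]]
top spindle_seat 0.5 [[0.4675 0.0565 0.0666]]
top rubber_bowl 0.95 [[ 0.2633 -0.2675 -0.0004]]
top mixing_cup 0.94 [[ 0.6281 -0.2345 -0.001 ]]
top paint_tin 0.63 [[ 6.20e-01 -3.48e-01  3.00e-04]]
1.2
```

```bash
python3 - <<'E'
import cv2,numpy as np
a=cv2.imread('pics/side0.png');b=cv2.imread('pics/top0.png')
cv2.imwrite('pics/both0.png',cv2.resize(np.vstack([a,b]),(400,600)))
E
```

```text
(no output)
```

View pics/side0.png

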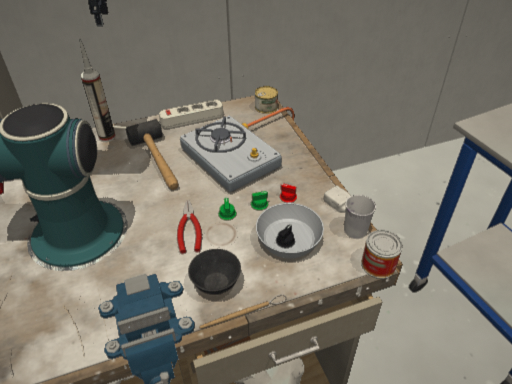

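View pics/top0.png

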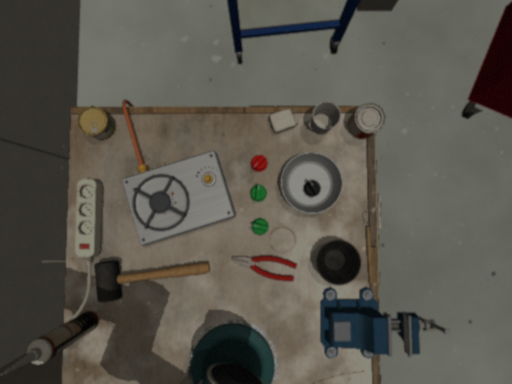

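```bash
python3 - <<'E'
from h import *
s=bot.read_state(); print(Ro.from_rotvec(s['tcp_rot']).as_matrix().round(3)); c=cams.calibration('wrist'); print(np.array(c['tool_from_camera']).round(4),c['mtx'])
p,d,_=snap('top','top1.png')
for l in ['gas_ring','bowl']:
    m=cams.regions_of('top',l)[0]['mask']; v,u=np.where(m&(d>0)); P=px('top',d,u,v)
    if l=='gas_ring': P=P[(P[:,2]>.045)&(P[:,2]<.06)]
    r=cv2.minAreaRect((P[:,:2]*1000).astype(np.float32)); print(l,r,P[:,2].max())
cr=lambda a,u,v,h:cv2.resize(a[v-h:v+h,u-h:u+h],(400,400),interpolation=cv2.INTER_CUBIC)
b=p[...,::-1]; cv2.imwrite('pics/crop1.png',np.hstack([cr(b,312,188,35),cr(b,205,180,35)]))
E
```

```text
[[ 0.282  0.    -0.959]
 [ 0.959  0.     0.282]
 [ 0.    -1.     0.   ]]
[[ 1.000e+00  2.000e-04 -8.000e-04  1.100e-03]
 [ 8.000e-04 -3.124e-01  9.499e-01 -1.429e-01]
 [-0.000e+00 -9.499e-01 -3.124e-01  8.010e-02]
 [ 0.000e+00  0.000e+00  0.000e+00  1.000e+00]] [[267.26139253   0.         255.49887859]
 [  0.         267.26139253 195.94596189]
 [  0.           0.           1.        ]]
gas_ring ((426.748046875, 134.8557891845703), (178.0114288330078, 247.40403747558594), 17.733957290649414) 0.05999995197224846
bowl ((467.812744140625, -207.54103088378906), (161.41744995117188, 167.1177215576172), 60.80167770385742) 0.04860011506305737
```

View pics/crop1.png

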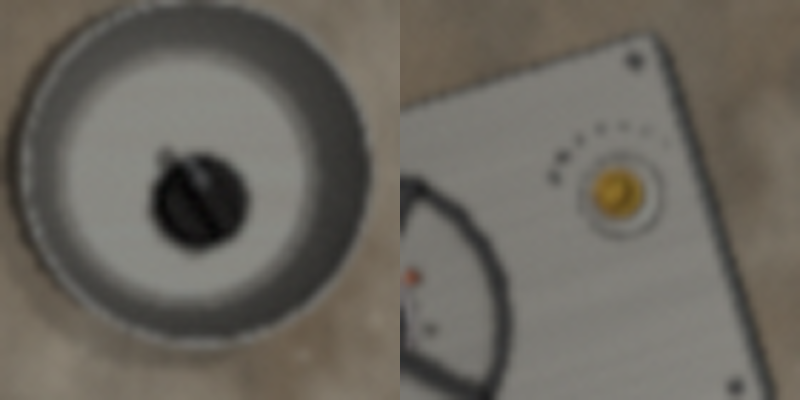

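{"method": "play_rows", "body": {
  "motion": [
    [[0.07,-0.14,0.05],[0,0,-0.2]],
    [[0.14,-0.28,0.05],[0,0,-0.4]],
    [[0.21,-0.42,0.05],[0,0,-0.6]],
    [[0.28,-0.56,0.05],[0,0,-0.8]],
    [[0.35,-0.7,0],[0,0,-1]],
    [[0.4,-0.84,0],[0,0,-1]],
    [[0.45,-0.98,0],[0,0,-1]]
  ]
}}

```text
time: 2.22
tool_pos: [0.3705, 0.2538, 0.2312]
tcp_rot: [-1.535, -0.392, 0.392]
wrist_force: [1.3, 0.3, 0.0]
width: 1.002
```

{"method": "play_rows", "body": {
  "motion": [
    [[0.06,-0.12,0],[0,0,-0.2]],
    [[0.12,-0.24,0],[0,0,-0.4]],
    [[0.18,-0.36,-0.05],[0,0,-0.6]],
    [[0.24,-0.495,-0.1],[0,0,-0.8]],
    [[0.256,-0.495,-0.13],[0,0,-1]],
    [[0.256,-0.495,-0.13],[0,0,-1]],
    [[0.256,-0.495,-0.13],[0,0,-1]]
  ]
}}

```text
time: 3.1
tool_pos: [0.4727, 0.0582, 0.1798]
tcp_rot: [-1.559, 0.221, -0.222]
wrist_force: [0.3, -0.2, 0.5]
width: 1.001
```

```bash
python3 - <<'E'
from h import *
p,d,s=snap('wrist','w1.png'); print(s['time'],s['tool_pos'],s['q'].round(3),s['joint_vel'].round(3))
for r in cams.mark_of('wrist','spindle_seat'): print(r['conf'],toW('wrist',r['xyz'],s))
np.savez('w1.npz',p=p,d=d,pos=s['tool_pos'],rot=s['tcp_rot'])
E
```

```text
3.1 [0.47265804 0.05818363 0.17982463] [ 0.07  -0.078  2.074  0.     1.145  0.353] [ 0.013 -0.008 -0.005 -0.002 -0.003  0.009]
0.58 [[0.47636695 0.05783475 0.06690446]]
```

View pics/w1.png

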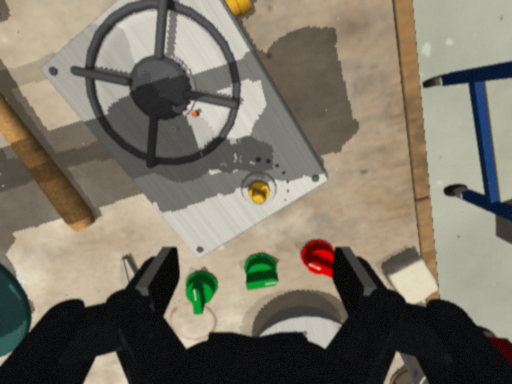

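```bash
python3 - <<'E'
from h import *
p=cv2.imread('pics/w1.png'); c=p[165:215,235:285]; cv2.imwrite('pics/c1.png',cv2.resize(c,(600,600),interpolation=cv2.INTER_CUBIC))
E
```

```text
(no output)
```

View pics/c1.png

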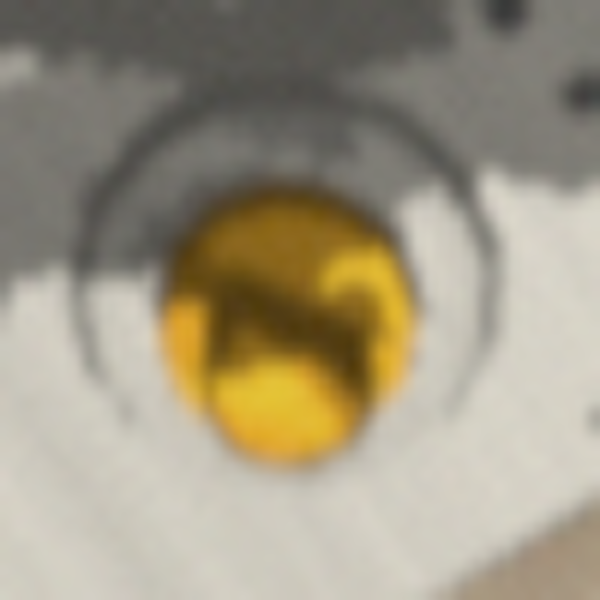

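{"method": "play_rows", "body": {
  "motion": [
    [[-0.01,-0.03,-0.09],[0,0,0]],
    [[-0.016,-0.058,-0.19],[0,0,0]],
    [[-0.016,-0.058,-0.19],[0,0,0]]
  ]
}}

```text
time: 3.58
tool_pos: [0.463, 0.0348, 0.1009]
tcp_rot: [-1.56, 0.228, -0.218]
wrist_force: [-0.1, 0.6, 1.0]
width: 1.0
```

```bash
python3 - <<'E'
from h import *
p,d,s=snap('wrist','w2.png'); print(s['time'],s['tool_pos'],s['tcp_rot'])
for r in cams.mark_of('wrist','spindle_seat'): print(r['conf'],toW('wrist',r['xyz'],s))
np.savez('w2.npz',p=p,d=d,pos=s['tool_pos'],rot=s['tcp_rot'])
# rectify: orthographic resample at z=.082 and .066, world aligned: col=+x, row=-y, 5px/mm... 
K=np.array(cams.calibration('wrist')['mtx']);T=np.array(cams.calibration('wrist')['tool_from_camera'])
Rw=Ro.from_rotvec(s['tcp_rot']).as_matrix()
out=[]
for z in (.082,.066):
    g=np.arange(-200,200)/10/1000
    X,Y=np.meshgrid(.4735+g,.0575-g); W=np.stack([X,Y,np.full_like(X,z)],-1)
    C=((W-s['tool_pos'])@Rw-T[:3,3])@T[:3,:3]
    mu=(C[...,0]/C[...,2]*K[0,0]+K[0,2]).astype(np.float32); mv=(C[...,1]/C[...,2]*K[1,1]+K[1,2]).astype(np.float32)
    out.append(cv2.remap(p,mu,mv,cv2.INTER_CUBIC)[...,::-1])
cv2.imwrite('pics/r2.png',np.hstack(out))
v,u=np.mgrid[0:384,0:512]; P=px('wrist',d,u.ravel(),v.ravel(),s)
n=(np.hypot(P[:,0]-.4735,P[:,1]-.0575)<.02)
for lo,hi in((.074,.09),(.062,.07)):
    q=P[n&(P[:,2]>lo)&(P[:,2]<hi)]; print(len(q),q.mean(0),q.min(0),q.max(0))
np.save('P2.npy',P[n])
E
```

```text
3.575 [0.46300936 0.03484044 0.10087851] [-1.56032373  0.22832376 -0.21813973]
0.75 [[0.47649994 0.05708184 0.06506345]]
329 [0.47553065 0.05861953 0.08109536] [0.46919558 0.05183779 0.07424158] [0.48265714 0.06496789 0.08406521]
416 [0.47727039 0.06242306 0.06615046] [0.46549599 0.05047499 0.0621096 ] [0.48656272 0.06931811 0.06999293]
```

View pics/w2.png

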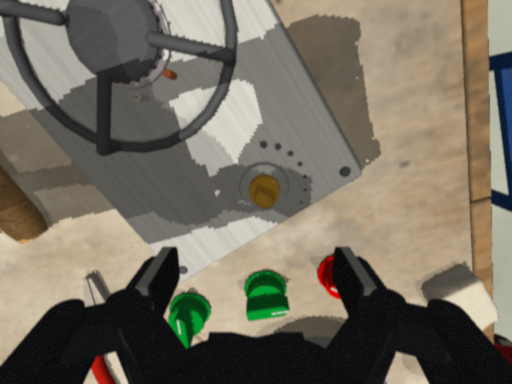

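View pics/r2.png

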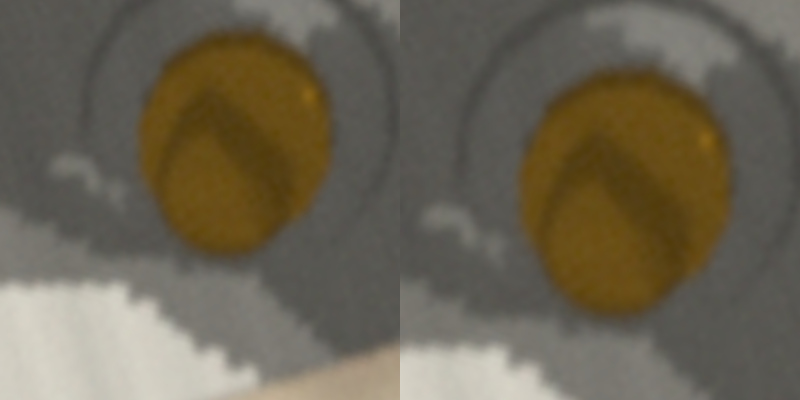

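```bash
python3 - <<'E'
from h import *
r=cv2.imread('pics/r2.png').astype(float); 
a=r[20:280,110:370]; b=r[40:340,500:760]
e=lambda c:cv2.resize(np.clip(c*2,0,255).astype(np.uint8),(400,400*c.shape[0]//c.shape[1]))
A=e(a);B=e(b);A=cv2.copyMakeBorder(A,0,B.shape[0]-A.shape[0],0,0,0); cv2.imwrite('pics/r2e.png',np.hstack([A,B]))
P=np.load('P2.npy'); 
q=P[(P[:,2]>.0795)&(P[:,2]<.0845)]; print(len(q))
from scipy.optimize import minimize
# D fit to depth points: minimal-area D containment with soft; maximise
im=np.zeros((400,400,3),np.uint8)
for x,y,z in P:
    c=int((x-.4735)*1e4+200);w=int(200-(y-.0575)*1e4); h=int(np.clip((z-.06)/.024,0,1)*255)
    cv2.circle(im,(c,w),3,(h,128,255-h),-1)
cv2.imwrite('pics/d2.png',im)
E
```

```text
278
```

View pics/r2e.png

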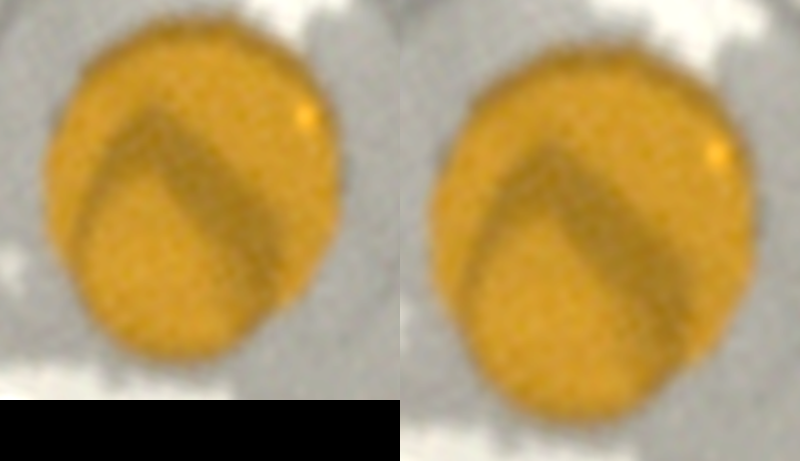

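View pics/d2.png

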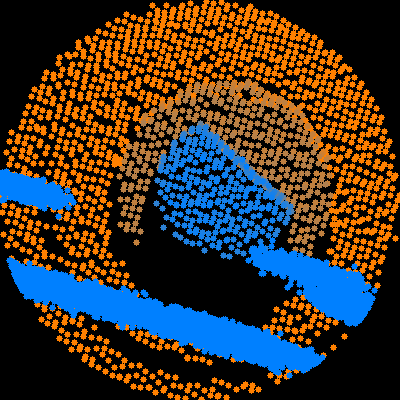

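```bash
cat > dfit.py <<'E'
from h import *
from scipy.optimize import differential_evolution as DE, minimize
P=np.load('P2.npy')
c0=np.array([.4755,.0585])
sh=P[(P[:,2]>.064)&(P[:,2]<.0685)]
q=P[(P[:,2]>.0725)&(P[:,2]<.0845)&(np.hypot(P[:,0]-c0[0],P[:,1]-c0[1])<.009)]
print(len(q),len(sh))
# signed distance of raster: count points; D should contain top points and exclude shoulder points
def sd(X,c,a):
    r=X[:,:2]-c; return np.maximum(np.hypot(*r.T)-.007, r@[np.cos(a),np.sin(a)]-.0032)
def cost(v):
    c=v[:2];a=v[2]
    s1=sd(q,c,a); s2=sd(sh,c,a); rr=np.hypot(*(sh[:,:2]-c).T)-.011
    return 1e6*(np.sum(np.clip(s1,0,.002)**2)+np.sum(np.clip(-s2,0,.002)**2)+np.sum(np.clip(rr,0,.001)**2))
for a0 in [0,1.5,3,4.5]:
    r=DE(cost,[(.470,.481),(.053,.064),(a0-.2,a0+1.5)],seed=1); print(r.x[:2],np.degrees(r.x[2]),r.fun)
E
python3 dfit.py
```

```text
342 388
[0.47603071 0.05844392] 47.65382350758394 1.0942439968498654
[0.47576466 0.0594664 ] 74.48451336700703 79.94912028235548
[0.47460315 0.05704812] 239.4107125100401 115.53487782961882
[0.47461985 0.05703094] 246.37185190625397 115.9510467015982
```

{"method": "play_rows", "body": {
  "motion": [
    [[-0.01,-0.12,0.1],[0,0,-0.2]],
    [[-0.01,-0.27,0.1],[0,0,-0.4]],
    [[-0.015,-0.42,0.1],[0,0,-0.6]],
    [[-0.02,-0.56,0.1],[0,0,-0.8]],
    [[-0.02,-0.61,0.1],[0,0,-0.8]],
    [[-0.02,-0.61,0.1],[0,0,-0.8]]
  ],
  "gripper": 0.4
}}

```text
time: 4.42
tool_pos: [0.4596, -0.2105, 0.1452]
tcp_rot: [-1.45, 0.711, -0.716]
wrist_force: [0.2, 0.1, -1.2]
width: 0.6
```

```bash
python3 - <<'E'
from h import *
p,d,s=snap('wrist','w3.png'); print(s['time'],s['tool_pos'],s['tcp_rot'],s['width'],s['q'].round(3)); R=Ro.from_rotvec(s['tcp_rot']).as_matrix();print(R.round(3))
for l in('knob','bowl'):
  for r in cams.mark_of('wrist',l): print(l,r['conf'],toW('wrist',r['xyz'],s))
np.savez('w3.npz',p=p,d=d,pos=s['tool_pos'],rot=s['tcp_rot'])
v,u=np.mgrid[0:384,0:512]; P=px('wrist',d,u.ravel(),v.ravel(),s); col=p.reshape(-1,3)
n=(np.hypot(P[:,0]-.456,P[:,1]+.21)<.04)&(P[:,2]>.0)&(P[:,2]<.06)&(d.ravel()>0)
np.savez('P3.npz',P=P[n],c=col[n])
q=P[n&(P[:,2]>.030)&(P[:,2]<.05)]
im=np.full((500,500,3),255,np.uint8)
for x,y,z in P[n]:
    c=int((x-.456)*7e3+250);w=int(250-(y+.21)*7e3); h=int(np.clip(z/.048,0,1)*255)
    cv2.circle(im,(c,w),3,(h,128,255-h),-1)
cv2.imwrite('pics/d3.png',im)
for lo in (.02,.032,.038):
  t=q[q[:,2]>lo]; print(lo,len(t),cv2.minAreaRect((t[:,:2]*1000).astype(np.float32)),t[:,2].max())
E
```

```text
4.425 [ 0.45961867 -0.21049509  0.14517911] [-1.44992031  0.71120336 -0.71608583] 0.6004370155093102 [-4.790e-01  1.300e-02  2.054e+00  1.000e-03  1.071e+00  4.350e-01]
[[ 0.61   0.003  0.792]
 [-0.792 -0.001  0.61 ]
 [ 0.003 -1.     0.002]]
knob 0.9 [[ 0.35358238 -0.07359785 -0.00538942]]
knob 0.8 [[ 0.45580154 -0.2067684   0.00263734]]
knob 0.73 [[ 4.43504964e-01 -6.81992702e-02  2.85414193e-04]]
knob 0.68 [[ 0.52045399 -0.07090943  0.00253313]]
bowl 0.71 [[ 0.46706794 -0.20087133  0.00232247]]
0.02 498 ((457.4466857910156, -206.58497619628906), (40.985504150390625, 11.928747177124023), 32.691104888916016) 0.04616429828742079
0.032 494 ((457.4466857910156, -206.58497619628906), (40.985504150390625, 11.928747177124023), 32.691104888916016) 0.04616429828742079
0.038 475 ((457.4466857910156, -206.58497619628906), (40.985504150390625, 11.928747177124023), 32.691104888916016) 0.04616429828742079
```

View pics/w3.png

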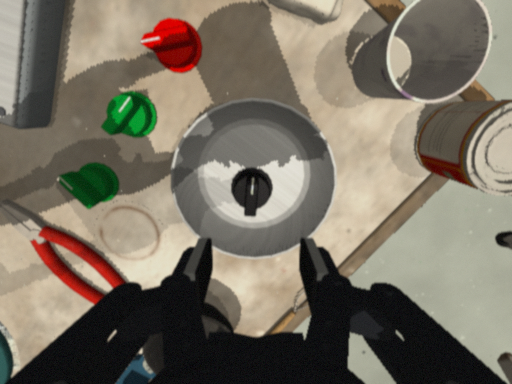

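View pics/d3.png

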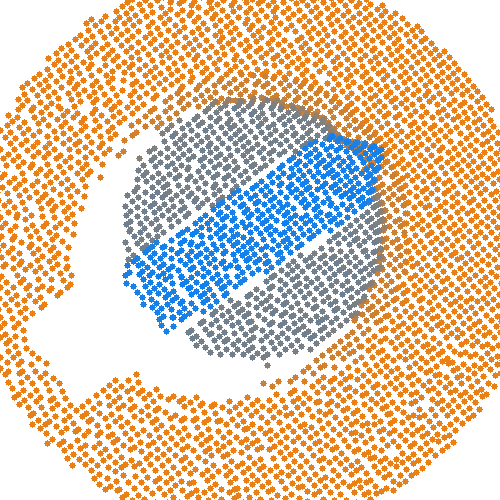

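```bash
python3 - <<'E'
from h import *
p=cv2.imread('pics/w3.png'); c=p[155:225,215:285].astype(float)
cv2.imwrite('pics/c3.png',cv2.resize(np.clip(c*2,0,255).astype(np.uint8),(560,560),interpolation=cv2.INTER_CUBIC))
f=np.load('P3.npz');P=f['P'];col=f['c'].astype(int)
from scipy.optimize import differential_evolution as DE
top=P[(P[:,2]>.040)&(P[:,2]<.05)]; body=P[(P[:,2]>.020)&(P[:,2]<.031)]
print(np.median(top[:,2]),np.median(body[:,2]))
def loc(X,v): 
    r=X[:,:2]-v[:2];c,s=np.cos(v[2]),np.sin(v[2]); return r[:,0]*c+r[:,1]*s, -r[:,0]*s+r[:,1]*c
def sd(X,v):
    a,b=loc(X,v); return np.maximum.reduce([a-.0225,-.019-a,abs(b)-.006, abs(b)-(.0225-a)*1.0])
def cost(v):
    h=np.hypot(*(body[:,:2]-v[:2]).T)
    return 1e6*(np.sum(np.clip(sd(top,v),0,.003)**2)+np.sum(np.clip(-sd(body,v),0,.003)**2)+np.sum(np.clip(h-.0205,0,.003)**2))
for a0 in (.57,.57+np.pi):
    r=DE(cost,[(.445,.467),(-.22,-.195),(a0-.4,a0+.4)],seed=1); print(r.x[:2],np.degrees(r.x[2]),r.fun)
    a,b=loc(P,r.x); w=(col.min(1)>110)&(P[:,2]>.035)
    print(w.sum(), a[w].mean() if w.any() else 0)
    for k in np.arange(-.02,.024,.004):
        m=(P[:,2]>.038)&(abs(a-k)<.002); print(round(k,3),m.sum(), b[m].min().round(4) if m.any() else '', b[m].max().round(4) if m.any() else '', col[m&(abs(b)<.0015)].mean(0).round() if m.any() else '')
E
```

```text
0.043969595187424555 0.02604868808333296
[ 0.45586174 -0.20745634] 32.118078770123574 6.5417133037995825
27 0.005990071729734755
-0.02 5 -0.0008 0.0041 [86. 84. 81.]
-0.016 42 -0.0057 0.0054 [42. 41. 39.]
-0.012 49 -0.0061 0.0057 [38. 35. 35.]
-0.008 46 -0.0059 0.0051 [39. 37. 36.]
-0.004 45 -0.0056 0.0054 [40. 38. 37.]
0.0 51 -0.0061 0.0059 [40. 38. 36.]
0.004 50 -0.0058 0.0051 [87. 86. 77.]
0.008 46 -0.006 0.0055 [144. 146. 131.]
0.012 52 -0.0058 0.0058 [145. 147. 146.]
0.016 56 -0.0055 0.006 [94. 92. 81.]
0.02 32 -0.0042 0.0044 [58. 57. 50.]
[ 0.45667253 -0.20690538] 212.82936677607827 49.48793622566086
27 -0.00501318238507105
-0.02 21 -0.0024 0.0025 [49. 48. 42.]
-0.016 52 -0.0058 0.0056 [92. 90. 78.]
-0.012 52 -0.0057 0.006 [125. 126. 121.]
-0.008 51 -0.0054 0.0061 [137. 139. 130.]
-0.004 50 -0.0051 0.0057 [109. 110.  97.]
0.0 48 -0.0058 0.0061 [40. 38. 37.]
0.004 50 -0.0055 0.0054 [40. 38. 37.]
0.008 43 -0.0052 0.0057 [39. 37. 36.]
0.012 48 -0.0058 0.006 [38. 36. 36.]
0.016 47 -0.0057 0.0054 [38. 36. 34.]
0.02 13 -0.0054 0.0055 [87. 84. 81.]
```

View pics/c3.png

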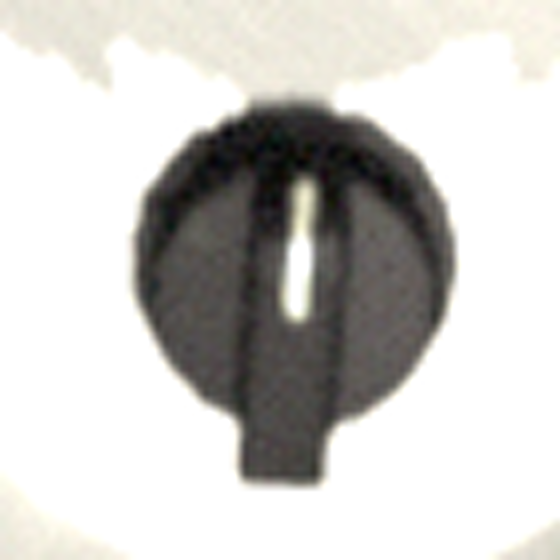

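{"method": "play_rows", "body": {
  "motion": [
    [[-0.009,0.0075,-0.08],[0,0,-0.12]],
    [[-0.009,0.0075,-0.18],[0,0,-0.12]],
    [[-0.009,0.0075,-0.26],[0,0,-0.12]],
    [[-0.009,0.0075,-0.28],[0,0,-0.12]],
    [[-0.009,0.0075,-0.28],[0,0,-0.12]],
    [[-0.009,0.0075,-0.28],[0,0,-0.12]]
  ],
  "gripper": 0.6
}}

```text
time: 5.32
tool_pos: [0.4561, -0.2068, 0.0329]
tcp_rot: [-1.424, 0.783, -0.787]
wrist_force: [0.1, -0.8, 0.7]
width: 0.401
```

```bash
python3 - <<'E'
from h import *
p,d,s=snap('wrist','w4.png'); print(s['time'],s['tool_pos'],s['wrist_force'],s['width']); R=Ro.from_rotvec(s['tcp_rot']).as_matrix();print(R.round(3),np.degrees(np.arctan2(R[1,0],R[0,0])))
E
```

```text
5.325 [ 0.45614213 -0.20677016  0.03288245] [ 0.12317297 -0.83337865  0.74494648] 0.4013382825493656
[[ 0.534  0.003  0.846]
 [-0.846 -0.001  0.534]
 [ 0.002 -1.     0.002]] -57.732551210143235
```

View pics/w4.png

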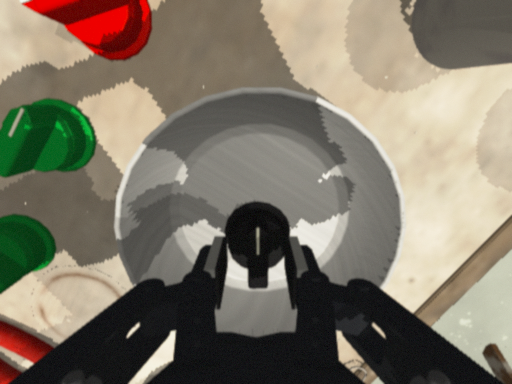

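{"method": "play_rows", "body": {
  "motion": [
    [[0,-0.001,-0.01],[0,0,0]],
    [[0,-0.001,-0.01],[0,0,0]]
  ]
}}

```text
time: 5.62
tool_pos: [0.4547, -0.207, 0.0275]
tcp_rot: [-1.424, 0.786, -0.786]
wrist_force: [-0.0, 1.1, 0.1]
width: 0.4
```

{"method": "play_rows", "body": {
  "motion": [
    [[0,0,0],[0,0,0]],
    [[0,0,0],[0,0,0]],
    [[0,0,0],[0,0,0]],
    [[0,0,0],[0,0,0]],
    [[0,0,0],[0,0,0]],
    [[0,0,0],[0,0,0]]
  ],
  "gripper": 1,
  "squeeze": 70
}}

```text
time: 6.38
tool_pos: [0.455, -0.2071, 0.0276]
tcp_rot: [-1.424, 0.785, -0.786]
wrist_force: [-0.7, -0.4, 4.0]
width: 0.121
```

```bash
python3 - <<'E'
from h import *
p,d,s=snap('wrist','w5.png'); print(s['time'],s['tool_pos'],s['wrist_force'],s['width'])
E
```

```text
6.375 [ 0.4549781  -0.2070942   0.02756342] [-0.67061711 -0.37023819  4.02996066] 0.12130748252350353
```

View pics/w5.png

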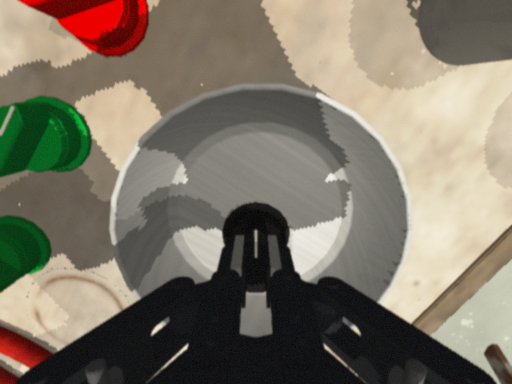

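{"method": "play_rows", "body": {
  "motion": [
    [[0,0,0.03],[0,0,0]],
    [[0,0,0.1],[0,0,0]],
    [[0,0,0.2],[0,0,0]],
    [[0,0,0.3],[0,0,0]],
    [[0,0,0.32],[0,0,0]],
    [[0,0,0.32],[0,0,0]],
    [[0,0,0.32],[0,0,0]]
  ]
}}

```text
time: 7.3
tool_pos: [0.4533, -0.2062, 0.1534]
tcp_rot: [-1.424, 0.789, -0.783]
wrist_force: [-0.6, -0.4, -0.7]
width: 0.117
```

```bash
python3 - <<'E'
from h import *
p,d,s=snap('wrist','w6.png'); print(s['time'],s['tool_pos'],s['wrist_force'],s['width'])
R=Ro.from_rotvec(s['tcp_rot']).as_matrix()
c=p[150:310,170:340].astype(float); cv2.imwrite('pics/c6.png',cv2.resize(np.clip(c[...,::-1]*2.5,0,255).astype(np.uint8),(640,600)))
v,u=np.mgrid[0:384,0:512]; P=px('wrist',d,u.ravel(),v.ravel(),s); L=(P-s['tool_pos'])@R  # tool coords
n=(d.ravel()>0)&(abs(L[:,0])<.03)&(abs(L[:,2])<.04)&(L[:,1]>-.04)&(L[:,1]<.06)
Q=L[n]; np.save('L6.npy',Q)
im=np.full((560,420,3),255,np.uint8)
for x,y,z in Q:
    h=int(np.clip((y+.02)/.05,0,1)*255); cv2.circle(im,(int(x*7e3+210),int(280-z*7e3)),3,(h,128,255-h),-1)
cv2.imwrite('pics/d6.png',im)
b=Q[(Q[:,1]<.001)]; print(len(Q)); print(np.histogram(Q[:,1],bins=np.arange(-.04,.062,.004)))
E
```

```text
7.3 [ 0.45327684 -0.20616999  0.15337461] [-0.60086402 -0.43005359 -0.73195276] 0.11705074268314968
5038
(array([ 449,  188,  263,  225,  224, 1198,  420,  215,  142,   63,  535,
        165,  130,  117,  628,   76,    0,    0,    0,    0,    0,    0,
          0,    0,    0]), array([-4.00000000e-02, -3.60000000e-02, -3.20000000e-02, -2.80000000e-02,
       -2.40000000e-02, -2.00000000e-02, -1.60000000e-02, -1.20000000e-02,
       -8.00000000e-03, -4.00000000e-03, -3.46944695e-17,  4.00000000e-03,
        8.00000000e-03,  1.20000000e-02,  1.60000000e-02,  2.00000000e-02,
        2.40000000e-02,  2.80000000e-02,  3.20000000e-02,  3.60000000e-02,
        4.00000000e-02,  4.40000000e-02,  4.80000000e-02,  5.20000000e-02,
        5.60000000e-02,  6.00000000e-02]))
```

View pics/c6.png

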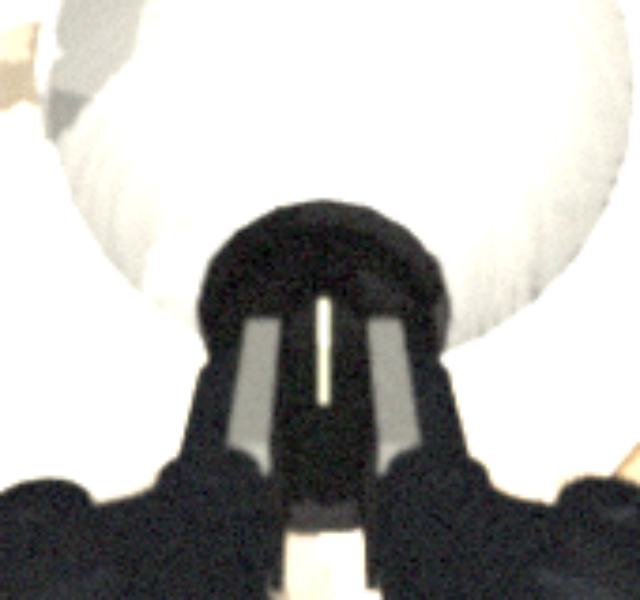

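View pics/d6.png

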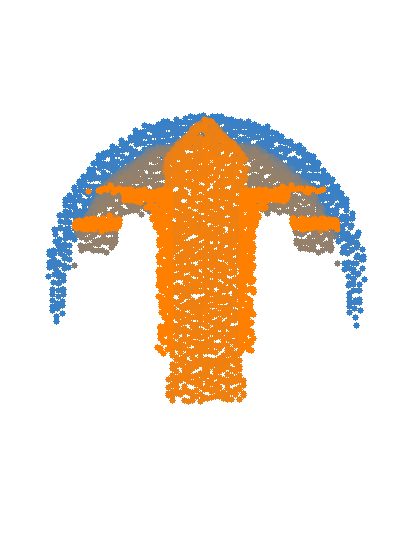

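{"method": "play_rows", "body": {
  "motion": [
    [[0,0.1,0],[0,0,0.1]],
    [[-0.01,0.25,0],[0,0,0.2]],
    [[-0.02,0.4,0],[0,0,0.3]],
    [[-0.027,0.52,-0.03],[0,0,0.344]],
    [[-0.027,0.569,-0.07],[0,0,0.344]],
    [[-0.027,0.569,-0.07],[0,0,0.344]],
    [[-0.027,0.569,-0.07],[0,0,0.344]],
    [[-0.027,0.569,-0.07],[0,0,0.344]]
  ]
}}

```text
time: 8.35
tool_pos: [0.4444, 0.0198, 0.1277]
tcp_rot: [-1.492, 0.578, -0.579]
wrist_force: [0.4, -0.3, -0.4]
width: 0.12
```

```bash
cat > m7.py <<'E'
from h import *
from scipy.optimize import differential_evolution as DE
import sys
p,d,s=snap('wrist',sys.argv[1]); print(s['time'],s['tool_pos'],s['wrist_force'],s['width'],s['q'].round(3))
R=Ro.from_rotvec(s['tcp_rot']).as_matrix(); print(R.round(3),'yaw',np.degrees(np.arctan2(R[1,0],R[0,0])))
v,u=np.mgrid[0:384,0:512]; P=px('wrist',d,u.ravel(),v.ravel(),s)
ok=d.ravel()>0; c0=np.array([.476,.0584]); near=ok&(np.hypot(*(P[:,:2]-c0).T)<.014)
q=P[near&(P[:,2]>.0725)&(P[:,2]<.0845)]; sh=P[near&(P[:,2]>.064)&(P[:,2]<.0685)]
q=q[np.hypot(*(q[:,:2]-c0).T)<.010]
def sd(X,c,a):
    r=X[:,:2]-c; return np.maximum(np.hypot(*r.T)-.007, r@[np.cos(a),np.sin(a)]-.0032)
def cost(v):
    s1=sd(q,v[:2],v[2]); s2=sd(sh,v[:2],v[2]); rr=np.hypot(*(sh[:,:2]-v[:2]).T)-.011
    return 1e6*(np.sum(np.clip(s1,0,.002)**2)+np.sum(np.clip(-s2,0,.002)**2)+np.sum(np.clip(rr,0,.001)**2))
r=DE(cost,[(.470,.482),(.052,.065),(.3,1.4)],seed=1); S=r.x
print('spindle',len(q),len(sh),S[:2],np.degrees(S[2]),r.fun,'topz',np.median(q[q[:,2]>.079][:,2]),'sh z',np.median(sh[:,2]))
# knob
L=(P-s['tool_pos'])@R
k=ok&(abs(L[:,0])<.03)&(abs(L[:,2])<.03)
top=L[k&(L[:,1]>-.0178)&(L[:,1]<-.0148)&(abs(L[:,0])<.009)]; print('bar top y',np.median(top[:,1]))
W=top@R.T+s['tool_pos']; fl=L[k&(L[:,1]>-.0005)&(L[:,1]<.022)]; FW=fl@R.T+s['tool_pos']
# bar: contain within bar outline; lower lip rim within r 23 at bottom
def loc(X,v): 
    e=X[:,:2]-v[:2];c,s_=np.cos(v[2]),np.sin(v[2]); return e[:,0]*c+e[:,1]*s_, -e[:,0]*s_+e[:,1]*c
hb=np.clip((fl[:,1]-.0017)/.022,0,1); rad=.0195+.0035*hb
def kc(v):
    a,b=loc(W,v); sdv=np.maximum.reduce([a-.0225,-.019-a,abs(b)-.006,abs(b)-(.0225-a)])
    h=np.hypot(*(FW[:,:2]-v[:2]).T)-rad
    # tightness: extremes must be reached
    return 1e6*(np.sum(np.clip(sdv,0,.003)**2)+np.sum(np.clip(h,0,.003)**2)) +1e6*(np.clip(.022-np.percentile(a,99.5),0,1)**2+np.clip(np.percentile(a,.5)+.0185,0,1)**2)*50
t=s['tool_pos']
r=DE(kc,[(t[0]-.005,t[0]+.005),(t[1]-.005,t[1]+.005),(.3,1.4)],seed=1); Kn=r.x
print('knob',len(top),len(fl),Kn[:2],np.degrees(Kn[2]),r.fun,'in tool',(R.T@np.r_[Kn[:2]-t[:2],0]).round(4))
dv=S[:2]-Kn[:2]; print('shift mm',dv*1000,'units',dv/.4,'turn deg',np.degrees(S[2]-Kn[2]),'units',(S[2]-Kn[2])/(np.pi/4))
E
python3 m7.py w7.png
```

```text
8.35 [0.44435659 0.01981201 0.1276764 ] [ 0.39004414 -0.28293998 -0.43481932] 0.11986997475523531 [-0.011 -0.087  2.186 -0.     1.042  0.728]
[[ 0.739  0.001  0.674]
 [-0.674 -0.     0.739]
 [ 0.001 -1.     0.   ]] yaw -42.36948849781227
spindle 257 349 [0.4762131  0.05825688] 48.11809784136027 0.2134606021992788 topz 0.08193864797640163 sh z 0.06612328729180757
bar top y -0.016556509654406457
knob 1209 1655 [0.44487622 0.02072689] 47.27183139532512 167.66564711223074 in tool [-0.0002  0.      0.001 ]
shift mm [31.33688513 37.52999293] units [0.07834221 0.09382498] turn deg 0.8462664460351469 units 0.018805921023003266
```

View pics/w7.png

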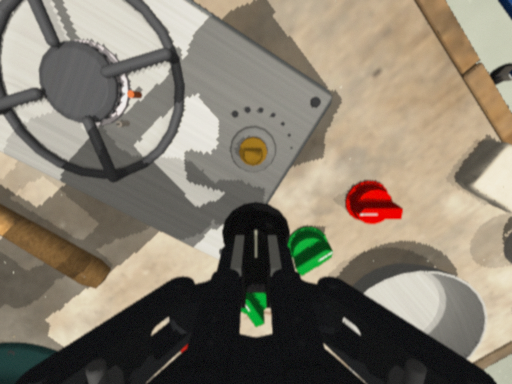

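{"method": "play_rows", "body": {
  "motion": [
    [[0.04,0.047,0],[0,0,0.019]],
    [[0.0783,0.0938,0],[0,0,0.019]],
    [[0.0783,0.0938,-0.035],[0,0,0.019]],
    [[0.0783,0.0938,-0.035],[0,0,0.019]],
    [[0.0783,0.0938,-0.035],[0,0,0.019]],
    [[0.0783,0.0938,-0.035],[0,0,0.019]]
  ],
  "squeeze": 110
}}

```text
time: 9.15
tool_pos: [0.475, 0.0577, 0.1134]
tcp_rot: [-1.496, 0.566, -0.566]
wrist_force: [0.0, 0.7, -0.2]
width: 0.107
```

```bash
python3 - <<'E'
from h import *
for i in range(3):
    p,d,s=snap('wrist','w8.png'); R=Ro.from_rotvec(s['tcp_rot']).as_matrix(); print(s['time'],s['tool_pos'],s['wrist_force'],s['width'],np.degrees(np.arctan2(R[1,0],R[0,0])))
E
```

```text
9.15 [0.47498264 0.0577479  0.11341295] [ 0.0029835   0.73119025 -0.24240965] 0.106729060486277 -41.480895887619575
9.2 [0.47514647 0.05783831 0.11353934] [-0.06878365  0.84425333 -0.11658881] 0.10655122595918293 -41.47474065193547
9.25 [0.47522104 0.05795271 0.11358374] [ 0.47600555  0.5790181  -0.33090742] 0.10909141879133874 -41.46566441135825
```

View pics/w8.png

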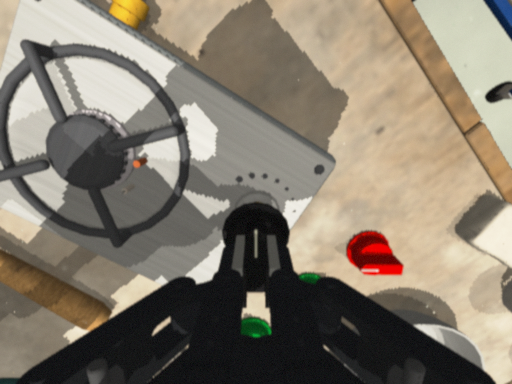

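{"method": "play_rows", "body": {
  "motion": [
    [[0.001,-0.0012,-0.01],[0,0,0]],
    [[0.001,-0.0012,-0.02],[0,0,0]],
    [[0.001,-0.0012,-0.025],[0,0,0]],
    [[0.001,-0.0012,-0.03],[0,0,0]],
    [[0.001,-0.0012,-0.03],[0,0,0]]
  ]
}}

```text
time: 9.93
tool_pos: [0.4754, 0.0578, 0.101]
tcp_rot: [-1.496, 0.566, -0.565]
wrist_force: [-0.9, -0.4, -0.7]
width: 0.101
```

{"method": "play_rows", "body": {
  "motion": [
    [[0,0,-0.006],[0,0,0]],
    [[0,0,-0.012],[0,0,0]],
    [[0,0,-0.018],[0,0,0]],
    [[0,0,-0.024],[0,0,0]],
    [[0,0,-0.024],[0,0,0]]
  ]
}}

```text
time: 10.55
tool_pos: [0.4754, 0.0577, 0.0914]
tcp_rot: [-1.496, 0.566, -0.565]
wrist_force: [-1.2, 0.4, -0.9]
width: 0.108
```

```bash
python3 - <<'E'
from h import *
for i in range(3):
    s=bot.read_state();print(s['time'],s['tool_pos'],s['wrist_force'],s['torque'],s['width'])
    p,d,s=snap('wrist','w9.png')
    snap('side','s9.png')
E
```

```text
10.55 [0.47541594 0.05773516 0.09140255] [-1.17642025  0.39933518 -0.91202494] [-0.02535376 -0.03228911  0.05953522] 0.10763209527848558
10.65 [0.47557588 0.05777319 0.091636  ] [0.11172922 0.82915428 0.07300112] [ 0.00684321  0.02454486 -0.01919898] 0.10966950958504709
10.75 [0.47564559 0.05776684 0.0917686 ] [-0.58243197  0.13066258 -0.2286869 ] [ 0.04114429 -0.04443667 -0.03166927] 0.10813919724216516
```

View pics/w9.png

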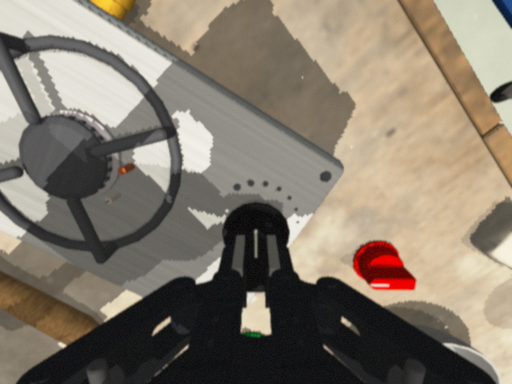

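{"method": "play_rows", "body": {
  "motion": [
    [[0,0,-0.004],[0,0,0]],
    [[0,0,-0.008],[0,0,0]],
    [[0,0,-0.012],[0,0,0]],
    [[0,0,-0.012],[0,0,0]],
    [[0,0,-0.012],[0,0,0]]
  ]
}}

```text
time: 11.48
tool_pos: [0.4758, 0.0578, 0.0878]
tcp_rot: [-1.496, 0.566, -0.566]
wrist_force: [-2.1, -0.1, 6.8]
width: 0.104
```

{"method": "play_rows", "body": {
  "motion": [
    [[0,0,-0.004],[0,0,0]],
    [[0,0,-0.008],[0,0,0]],
    [[0,0,-0.008],[0,0,0]],
    [[0,0,-0.008],[0,0,0]]
  ]
}}

```text
time: 11.98
tool_pos: [0.4758, 0.0578, 0.0849]
tcp_rot: [-1.496, 0.566, -0.566]
wrist_force: [-2.7, -0.2, 8.8]
width: 0.104
```

{"method": "play_rows", "body": {
  "motion": [
    [[0,0,-0.003],[0,0,0]],
    [[0,0,-0.003],[0,0,0]],
    [[0,0,-0.003],[0,0,0]]
  ]
}}

```text
time: 12.35
tool_pos: [0.476, 0.0578, 0.0846]
tcp_rot: [-1.496, 0.566, -0.566]
wrist_force: [-5.5, -0.3, 15.0]
width: 0.109
```

```bash
python3 - <<'E'
from h import *
for i in range(6):
    p,d,s=snap('wrist','w10.png'); print(s['time'],s['tool_pos'],s['wrist_force'].round(1),s['width'])
R=Ro.from_rotvec(s['tcp_rot']).as_matrix(); v,u=np.mgrid[0:384,0:512]; P=px('wrist',d,u.ravel(),v.ravel(),s); L=(P-s['tool_pos'])@R
t=P[(d.ravel()>0)&(abs(L[:,0])<.004)&(L[:,2]>-.002)&(L[:,2]<.018)&(abs(P[:,2]-.1)<.012)]; print('bar top world z',np.median(t[:,2]),len(t))
t=t[abs(t[:,2]-np.median(t[:,2]))<.002]
n,dd,_=snap('side','s10.png'); snap('top','t10.png')
a=cv2.imread('pics/s10.png')[100:300,150:420]; b=cv2.imread('pics/t10.png')[90:290,90:390]
cv2.imwrite('pics/f10.png',np.hstack([cv2.resize(a,(400,400)),cv2.resize(b,(400,400))]))
for l in ['bowl','rubber_bowl','mixing_cup','paint_tin']:
    for r in cams.mark_of('top',l)[:1]: print(l,toW('top',r['xyz']).round(4))
print(bot.read_state()['wrist_force'],bot.read_state()['tool_pos'])
E
```

```text
12.35 [0.47595348 0.05779553 0.08455592] [-5.5 -0.3 15. ] 0.10874776121006281
12.4 [0.47594194 0.05781524 0.08454953] [-5.9 -1.  15. ] 0.10661641134321154
12.45 [0.47596375 0.05781876 0.08455267] [-5.2 -0.7 15. ] 0.10751602421809399
12.5 [0.47594171 0.05781127 0.08454156] [-5.1 -0.1 14.4] 0.10747944533028583
12.55 [0.47594089 0.05779021 0.08455187] [-6.2  0.  14.6] 0.10831562308769761
12.6 [0.47594332 0.05782698 0.08454121] [-5.8  0.9 14.8] 0.10432665715931037
bar top world z 0.1011224220096012 494
bowl [[ 0.464  -0.2038  0.0037]]
rubber_bowl [[ 0.2652 -0.2668 -0.0004]]
mixing_cup [[ 0.629  -0.2361 -0.0036]]
paint_tin [[ 0.624  -0.3488  0.002 ]]
[-5.91839691 -0.37288624 13.98339073] [0.47593923 0.05780996 0.08454316]
```

View pics/f10.png

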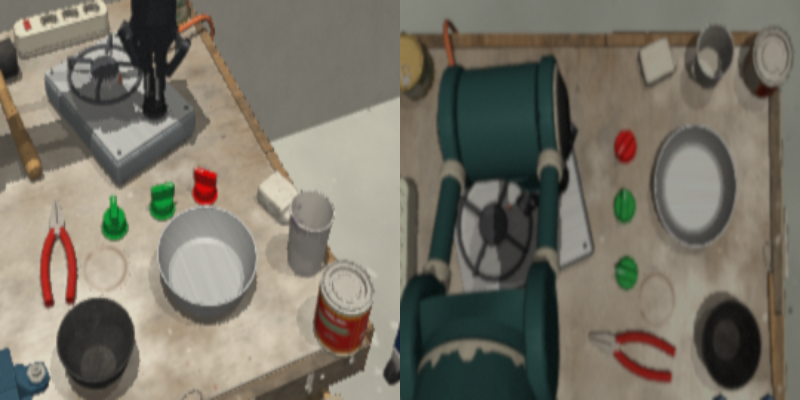

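View pics/w10.png

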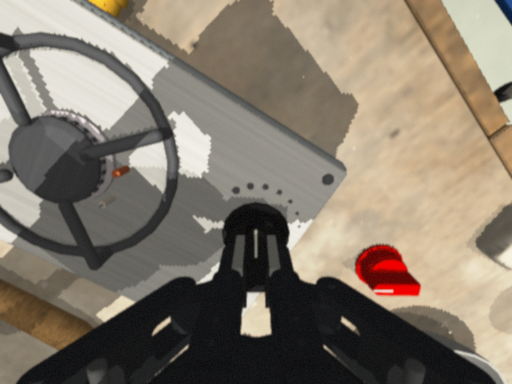

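```bash
python3 -c "
from workcell import bot
print(bot.finish_job())"
```

```text
the job is handed in; nothing more can be done
None
```

I lifted the black knob out of the steel bowl, turned it to match the spindle's flat (about 48° from the world x axis) and pushed it fully home. I then pressed knob and spindle down to the stop and handed the job in at about 13 s, still gripping the knob.

**Pressed and home:** the top of the grip bar measured z 101.1 mm. That matches a fully home knob (40 mm) on a seat pressed in by 5 mm (61 mm). The push held steady at 14–15 N, above the 10 N the spring gives at its stop. The gripper was still closed on the knob.

**Fit:** the knob slid onto the spindle with no measurable force, so the flats matched. At the end there was a steady sideways force of about 6 N, from small remaining misalignment.

**Other things:** the bowl is upright. The bowl, cup, tin and rubber bowl were all within about 4 mm of their first measured positions, which is about as accurate as that measurement is.

None of my checks failed.

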